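Open the back of the red picture frame

TASK

The red picture frame lies face down on the desk. Turn both of its brass turn buttons aside, either way, then lift its backboard out by the white pull and set it down flat in the middle of the blue mat, lined up with the mat, and let go; do not drop it.

Things in the scene. Friction and masses are not known exactly. Their poses are not given: they have to be found in the camera images.
- red_pull (a point): Centre of the white pull, a bar 12 (x) x 40 (y) x 34 mm tall, amid the red frame's loose brown backboard, 144 (x) x 104 x 6 mm, 120 g; 17 mm above the board's top face, 23 above its underside. z up, x along the board, away from the robot within 15 deg. At the start 33 mm over the desk, board in frame with 3 mm play. Frame: fixed, concentric, 202 x 162 mm, 16 mm high, level with the board's top.
- red_button_near (a joint): Brass turn button on the red frame's rail nearer the robot; rad, + counter-clockwise from above. Pivot 89 mm from the board's centre along its -x. At 0 its wing (25 x 12 mm) points to that centre and holds the board; clear beyond 1.1 either way, stops +-1.6. Starts within 0.35 of 0, stays where left (0.03 N m). Over the pivot a fin 30 mm long (along the wing), 10 thick, 22 to 54 mm above the desk.
- red_button_far (a joint): The same for the turn button on the red frame's other short rail, farther from the robot: pivot 89 mm from the board's centre along the board's +x axis; at 0 its wing points to the board's centre; positive is counter-clockwise seen from above; the same fin, sizes and stops.
- mat: Blue cloth mat fixed on the desk, 200 (x) x 160 (y) x 4 mm. Origin at the centre of its underside, on the desk; x along its long side, z up. With the board lying on it, the pull's centre is 27 mm above the desk. A black frame like the red one, a mug and a mouse are bystanders.
There are look-alikes about, which are no part of the job. What is shaped like the part that bears red_pull but green is not meant.

How it is judged:
By the outcome, as a careful person would: the job done as asked, in the order asked, and still so for the second after the job is handed in, with the robot touching nothing.
It also fails if it takes over 61 s, if anything falls off the work surface, if the arm or the gripper's body presses on something with over 40 N, if the wrist force passes 120 N, or if a joint passes its speed limit or range.

ROBOT

A 6-joint arm with a two-finger parallel gripper is mounted at the origin on the work surface. World frame = base frame: x ahead of the robot, y to its left, z up, the work surface at z = 0. Lengths are in m, angles in degrees, forces in N, time in s.
With the tool pointing down it reaches from about 0.35 to 0.875 m from the base axis. Payload 15.5 kg.
Tool frame: the origin (TCP) lies at the very end of the fingers, on their centre line; the grasp point (between the pads) lies bot.hold_point_z behind it (bot.hold_point_z is the distance from the TCP to the grasp point, in m); z points along the fingers, y is the direction in which the jaws open and shut (so a half turn about z gives the same grasp; the last joint's range is limited). The gripper opens to 85 mm and grips with 20 to 120 N. Pads are 22 mm wide; open, the fingers measure 114 mm over their backs; the gripper's body (76 mm by 85 mm) begins 54 mm behind the grasp point. The pads swing forward as they close: fully open they stand 13 mm farther back than shut.
Start: joints at [61.507, 28.281, 77.091, -0, 74.628, -5.472], TCP at [0.244, 0.575, 0.231] pointing down, gripper open.
Joint ranges: [-166.48, 166.48], [-47.26, 123.95], [12.59, 153.08], [-70.14, 250.14], [6.76, 159.57], [-176.63, 176.63]. Speed limits (degrees/s): [108.29, 108.29, 147.25, 172.46, 172.46, 172.46].

INTERFACE

Orientations are given as [roll, pitch, yaw] about the fixed x, y, z axes, in that order (R = Rz(yaw) Ry(pitch) Rx(roll)).
In Python, from station import bot gives the robot as it stands. The module is installed in compiled form; this text tells all that it offers. Calls block until the motion is done:
- bot.movep(position, orientation): joint-space move of the TCP to a pose.
- bot.move_linear(position, orientation=None, feed=0.15): straight line of the TCP; orientation=None keeps the orientation; feed is the mean speed in m/s.
- bot.move_joints(angles): joint-space move.
- bot.grip(opening, grip_force=None): finger opening in m; grip_force is the grip in N (None keeps the last); returns when the fingers have stopped.
- bot.sleep(seconds).
- bot.solve_ik(position, orientation): joint angles nearest the present ones, or None.
- bot.get_obs(): the state.
- bot.snapshot(name): name is "side" or "top" or "wrist"; returns a dict with "image" (480x640x3 uint8, blue, green, red), "range_z" (480x640 float32, m along the optical axis (not along the pixel's ray), 0 where there is no reading), "fx", "fy", "cx", "cy" (pixels), "rvec" (rotation vector, rad) and "tvec" (3), from world to camera coordinates, as OpenCV has them; the wrist camera has in their place "tool_from_camera" (4x4, takes a point from camera to tool coordinates, whose origin is the TCP and whose axes are the flange's). Camera axes: x right, y down, z forward; pixel columns grow to the right and rows downward; lengths in m; the calibration is good to about 2 mm. A picture is of the moment at which its call begins: read the wrist's pose just before it.
A pose or a line that the arm cannot do raises bot.IKError and nothing moves.
- bot.finish_job(): hands the job in, once; it reports no verdict.
The state is a dict: "time": time; "joints": joint angles; "joint_vel": joint speeds; "tau": joint torques, N m; "tcp_pos": TCP position; "tool_rot": TCP orientation; "wrist_force": force on the tool from outside, world axes, zero at the start; "wrist_torque": the same for the moment, N m; "gripper_width": finger opening in m.
Only numpy, scipy, OpenCV 4.12 (cv2) and the standard library are available. Lean on these libraries where they do the work, as an engineer would, in place of code of your own. Each camera call takes 0.05 s, during which the arm holds its last target.

## Working session

There is one attempt and no reset: what is moved stays moved. The work goes in short steps, each a Python script; the robot and the scene stay as the last script left them, time stands still between calls to the robot, and variables do not carry over. Pictures are saved under pics/ and viewed, and the job is handed in when it is done.

```bash
mkdir -p pics; ls
python3 - <<'E'
from station import bot
import cv2,numpy as np
o=bot.get_obs(); print(o['time'],o['tcp_pos'],o['tool_rot'],o['gripper_width'],bot.hold_point_z)
for n in ('top','side'):
    s=bot.snapshot(n); cv2.imwrite(f'pics/{n}0.png',s['image']); np.savez(f'{n}0.npz',**s)
    print(n,s['fx'],s['fy'],s['cx'],s['cy'],s['rvec'],s['tvec'])
E
```

```text
pics
0.0 [0.24425486 0.574913   0.2307056 ] [-1.79932125e+02 -6.17517161e-03  1.56980307e+02] 0.08533725238260366 0.0187
top 446.1805571497812 446.1805571497812 317.41817254490473 234.5318101265547 [ 2.14761807 -2.10432102  0.17447213] [0.09838561 0.47022131 0.87429946]
side 436.77351500736256 436.77351500736256 321.09858467180226 234.56379203817326 [ 2.19683901 -0.56068158  0.25988736] [-0.35565909  0.2575343   0.85254615]
```

View pics/top0.png

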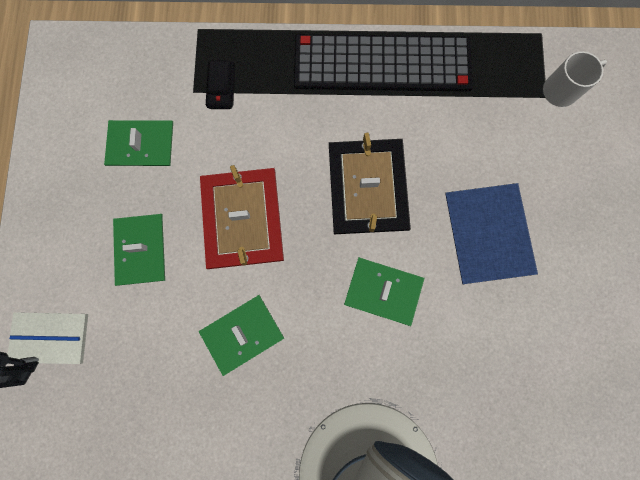

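View pics/side0.png

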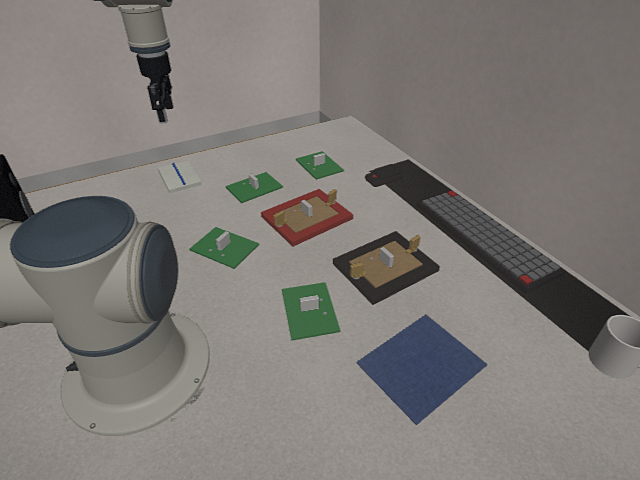

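Red frame at px (241,218) in the top view, mat at (491,233). Possible confusions: the black frame at (369,185) and the green boards at (139,143), (139,249), (241,335) and (384,291). I choose the board inside the red frame. Next I measure it and take a close crop.

```bash
cat > h.py <<'E'
import cv2,numpy as np
from scipy.spatial.transform import Rotation as R
def cam(s,pose=None):
    K=np.array([[s['fx'],0,s['cx']],[0,s['fy'],s['cy']],[0,0,1.]],float)
    if 'rvec' in s and pose is None:
        Rm=cv2.Rodrigues(np.array(s['rvec'],float))[0]; t=np.array(s['tvec'],float)
        return K,Rm.T,-Rm.T@t       # cam->world rot, origin
    p,rpy=pose; T=np.eye(4); T[:3,:3]=R.from_euler('xyz',rpy,degrees=True).as_matrix(); T[:3,3]=p
    M=T@np.array(s['tool_from_camera']); return K,M[:3,:3],M[:3,3]
def ray(c,uv,z):
    K,Rw,o=c; uv=np.atleast_2d(np.array(uv,float))
    d=(Rw@np.linalg.inv(K)@np.c_[uv,np.ones(len(uv))].T).T
    return o+d*((z-o[2])/d[:,2])[:,None]
def proj(c,P):
    K,Rw,o=c; q=(Rw.T@(np.atleast_2d(P)-o).T).T; q=(K@q.T).T; return q[:,:2]/q[:,2:]
def rect(mask,c,z):
    cs,_=cv2.findContours(mask,cv2.RETR_EXTERNAL,cv2.CHAIN_APPROX_NONE); k=max(cs,key=cv2.contourArea)
    P=ray(c,k[:,0,:],z)[:,:2]; (cx,cy),(w,h),a=cv2.minAreaRect((P*1000).astype(np.float32))
    if w<h: w,h,a=h,w,a+90
    a=(a+90)%180-90
    return np.array([cx,cy])/1000,(w,h),a
def hsv(im): return cv2.cvtColor(im,cv2.COLOR_BGR2HSV)
def red(im):
    H=hsv(im); return cv2.inRange(H,(0,150,60),(8,255,255))|cv2.inRange(H,(172,150,60),(180,255,255))
def blue(im): return cv2.inRange(hsv(im),(100,100,40),(125,255,255))
E
python3 - <<'E'
from h import *
for n in ('top','side'):
    s=dict(np.load(n+'0.npz')); c=cam(s); print(n,'origin',c[2])
    print('red',rect(red(s['image']),c,.016)); print('mat',rect(blue(s['image']),c,.004))
s=dict(np.load('top0.npz'));cv2.imwrite('pics/crop0.png',cv2.resize(s['image'][150:290,180:300],None,fx=5,fy=4.2,interpolation=cv2.INTER_CUBIC)[:600])
E
```

```text
top origin [0.30997793 0.09723668 0.94321051]
red (array([0.51246448, 0.23025175]), (202.94972229003906, 77.68392944335938), 8.253312110900879)
mat (array([ 0.48673428, -0.25993704]), (198.4522247314453, 158.59158325195312), 8.718469619750977)
side origin [ 0.07786614 -0.60953338  0.736246  ]
red (array([0.49937766, 0.31943091]), (198.51719665527344, 64.81332397460938), 7.326456069946289)
mat (array([ 0.50160294, -0.28417123]), (144.6207733154297, 104.8644790649414), 8.813993453979492)
```

View pics/crop0.png

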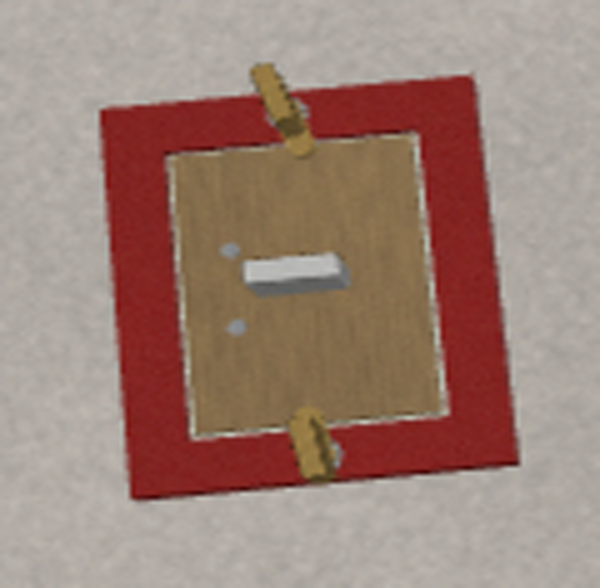

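Close crop: red rim, brown board, white pull across the middle, brass fins at the top (far) and bottom (near). This is the right one. I'll refit using the hull of all the red pixels, then go over it with the wrist camera.

```bash
cat >> h.py <<'E'
def rect(mask,c,z):
    mask=cv2.morphologyEx(mask,cv2.MORPH_OPEN,np.ones((3,3),np.uint8))
    n,l,st,_=cv2.connectedComponentsWithStats(mask); 
    keep=[i for i in range(1,n) if st[i,4]>0.1*st[1:,4].max()]
    ys,xs=np.nonzero(np.isin(l,keep)); k=cv2.convexHull(np.c_[xs,ys].astype(np.int32))[:,0,:]
    P=ray(c,k,z)[:,:2]; (cx,cy),(w,h),a=cv2.minAreaRect((P*1000).astype(np.float32))
    if w<h: w,h,a=h,w,a+90
    return np.array([cx,cy])/1000,(w,h),(a+90)%180-90
E
python3 - <<'E'
from h import *
from station import bot
for n in ('top','side'):
    s=dict(np.load(n+'0.npz')); c=cam(s)
    print(n,'red',rect(red(s['image']),c,.016)); print('mat',rect(blue(s['image']),c,.004))
s=bot.snapshot('wrist'); print(s['tool_from_camera'],s['fx'],s['cx'],s['cy'])
for yaw in (0,90,8,98,-82,180): print(yaw,bot.solve_ik([.5,.23,.3],[180,0,yaw]))
E
```

```text
top red (array([0.50689767, 0.2725285 ]), (202.52297973632812, 161.12371826171875), 7.53160285949707)
mat (array([ 0.48673428, -0.25993707]), (198.45220947265625, 158.59156799316406), 8.718478202819824)
side red (array([0.72076855, 0.15203018]), (698.8388671875, 330.0514831542969), -47.6461067199707)
mat (array([ 0.48966315, -0.28552158]), (33.9760856628418, 31.607481002807617), -43.98908615112305)
[[-7.50969767e-05 -9.51451492e-01 -3.07798721e-01  7.80206035e-02]
 [ 9.99999205e-01 -4.58812309e-04  1.17427629e-03 -1.05002429e-03]
 [-1.25848877e-03 -3.07798388e-01  9.51450770e-01 -1.41438427e-01]
 [ 0.00000000e+00  0.00000000e+00  0.00000000e+00  1.00000000e+00]] 348.63561108670956 313.32220733173574 238.74053943122126
0 [ 1.84855605e+01  1.86681943e+01  8.19482557e+01 -2.54444375e-14
  7.93835500e+01  1.08485560e+02]
90 [ 1.84855605e+01  1.86681943e+01  8.19482557e+01 -2.54444375e-14
  7.93835500e+01  1.84855605e+01]
8 [ 1.84855605e+01  1.86681943e+01  8.19482557e+01 -2.54444375e-14
  7.93835500e+01  1.00485560e+02]
98 [ 1.84855605e+01  1.86681943e+01  8.19482557e+01 -2.54444375e-14
  7.93835500e+01  1.04855605e+01]
-82 [  18.48556045   18.66819433   81.9482557     0.           79.38354997
 -169.51443955]
180 [ 18.48556045  18.66819433  81.9482557    0.          79.38354997
 -71.51443955]
```

Run:
```python
from h import *
from station import bot
bot.movep([.507,.2725,.24],[180,0,180])
o=bot.get_obs(); s=bot.snapshot('wrist'); cv2.imwrite('pics/w1.png',s['image']); np.savez('w1.npz',p=o['tcp_pos'],r=o['tool_rot'],**s)
c=cam(s,(o['tcp_pos'],o['tool_rot'])); print(o['time'],o['tcp_pos'],o['tool_rot'],o['joints'],o['wrist_force'],rect(red(s['image']),c,.016))
```

```text
1.6333 [0.5066556  0.27316145 0.23998567] [ 1.79989426e+02 -7.31773008e-03 -1.79984703e+02] [ 2.23805218e+01  2.38050460e+01  8.35750557e+01  1.31638297e-02
  7.26226426e+01 -6.76387066e+01] [-0.30781618  1.14349938  0.27122601] (array([0.50919525, 0.27248163]), (200.11557006835938, 160.30374145507812), 7.472536563873291)
```

View pics/w1.png

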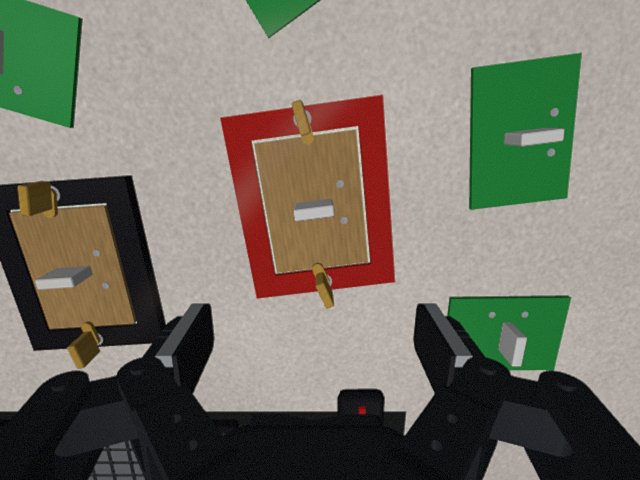

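```bash
cat > fin.py <<'E'
from h import *
def cloud(s,c):
    K,Rw,o=c; z=np.array(s['range_z'],float); v,u=np.mgrid[:480,:640]
    d=np.stack([(u-K[0,2])/K[0,0],(v-K[1,2])/K[1,1],np.ones_like(z)],-1)*z[...,None]
    return d@Rw.T+o
def fins(s,c,C=(.508,.2725),yaw=7.5):
    P=cloud(s,c); y=np.radians(yaw); ax=np.array([np.cos(y),np.sin(y)])
    for nm,sg in (('near',-1),('far',1)):
        piv=np.array(C)+sg*.089*ax; H=hsv(s['image'])
        m=(np.hypot(*(P[...,:2]-piv).transpose(2,0,1))<.03)&(P[...,2]>.045)&(P[...,2]<.065)&(s['range_z']>0)
        q=P[m]; 
        if len(q)<10: print(nm,'few',len(q)); continue
        zt=np.percentile(q[:,2],75); 
        (cx,cy),(w,h),a=cv2.minAreaRect((q[q[:,2]>zt-.004][:,:2]*1000).astype(np.float32))
        if w<h: w,h,a=h,w,a+90
        print(nm,'piv pred',piv.round(4),'n',m.sum(),'z',zt.round(4),'top ctr',round(cx,1),round(cy,1),'size',round(w,1),round(h,1),'angle rel board',round((a-yaw+90)%180-90,1))
    m=(np.hypot(*(P[...,:2]-np.array(C)).transpose(2,0,1))<.03)&(P[...,2]>.042)&(P[...,2]<.06); q=P[m]
    (cx,cy),(w,h),a=cv2.minAreaRect((q[:,:2]*1000).astype(np.float32))
    if w<h: w,h,a=h,w,a+90
    print('pull z',np.median(q[:,2]).round(4),round(cx,1),round(cy,1),'size',round(w,1),round(h,1),'ang-90',round((a)%180-90,1))
if __name__=='__main__':
    s=dict(np.load('top0.npz')); fins(s,cam(s))
    s=dict(np.load('w1.npz')); fins(s,cam(s,(s['p'],s['r'])))
E
python3 fin.py
```

```text
near piv pred [0.4198 0.2609] n 83 z 0.0555 top ctr 419.6 261.1 size 29.2 10.3 angle rel board 8.9
far piv pred [0.5962 0.2841] n 73 z 0.0557 top ctr 595.3 284.2 size 29.9 9.8 angle rel board 15.0
pull z 0.0504 507.0 272.7 size 39.9 12.1 ang-90 8.2
near piv pred [0.4198 0.2609] n 391 z 0.0531 top ctr 421.1 261.1 size 29.8 10.0 angle rel board 8.4
far piv pred [0.5962 0.2841] n 278 z 0.053 top ctr 596.8 284.2 size 30.2 10.1 angle rel board 15.6
pull z 0.0485 509.2 272.7 size 39.9 12.5 ang-90 7.3
```

Frame centre about (0.508, 0.2725), yaw 7.5°. The fin and pull sizes match the given ones. Near button about +8.6°, far about +15.3°. Next I grip the near fin and twist it to about +78°.

```bash
cat > turn.py <<'E'
from h import *
from station import bot
def turn(px,py,fin_world,delta,zt=.030):
    bot.movep([px,py,.11],[180,0,fin_world]); bot.grip(.045,25)
    bot.move_linear([px,py,zt],feed=.12)
    o=bot.get_obs(); print('down',o['time'],o['tcp_pos'],o['wrist_force'].round(1),o['joints'].round(1))
    print('grip',bot.grip(.0,25)); o=bot.get_obs(); print('w',o['gripper_width'],o['wrist_force'].round(1),o['wrist_torque'].round(2))
    j=np.array(o['joints']); n=4
    for k in range(n):
        j[5]-=delta/n; bot.move_joints(j); o=bot.get_obs(); print(k,o['time'],o['wrist_force'].round(1),o['wrist_torque'].round(2),o['tool_rot'][2])
    bot.grip(.045); bot.move_linear([px,py,.11],feed=.2); print('end',bot.get_obs()['time'])
E
python3 - <<'E'
from turn import *
turn(.4203,.2610,16.1,69)
s=bot.snapshot('top'); cv2.imwrite('pics/t2.png',s['image']); np.savez('t2.npz',**s)
o=bot.get_obs(); w=bot.snapshot('wrist'); np.savez('w2.npz',p=o['tcp_pos'],r=o['tool_rot'],**w); cv2.imwrite('pics/w2.png',w['image'])
from fin import fins
try: fins(w,cam(w,(o['tcp_pos'],o['tool_rot'])))
except Exception as e: print(e)
E
```

```text
down 5.5417 [0.42058842 0.26112854 0.03041661] [-0.6 -0.3  0.5] [ 24.9  35.7 106.4  -0.   37.9  98.8]
grip False
w 0.009346355395890852 [-3.8  5.7  7.9] [0.98 0.56 0.  ]
0 6.3417 [-0.3  1.3 -4.6] [ 0.   -0.05 -0.03] 33.09765791932561
1 6.7417 [-0.1 -0.1 -3.9] [-0.11 -0.15  0.08] 50.210509295145485
2 7.1417 [ 0.4 -1.7 -2.3] [-0.28 -0.25  0.01] 67.41222632457989
3 7.5417 [ 2.4 -2.  -3.3] [-0.43 -0.46  0.06] 84.64808431431725
end 8.525
near piv pred [0.4198 0.2609] n 764 z 0.0529 top ctr 421.3 261.3 size 30.4 9.4 angle rel board 77.7
far piv pred [0.5962 0.2841] n 1227 z 0.0529 top ctr 596.8 284.4 size 29.9 10.6 angle rel board 16.5
pull z 0.0484 509.1 272.8 size 39.9 12.5 ang-90 8.1
```

View pics/w2.png

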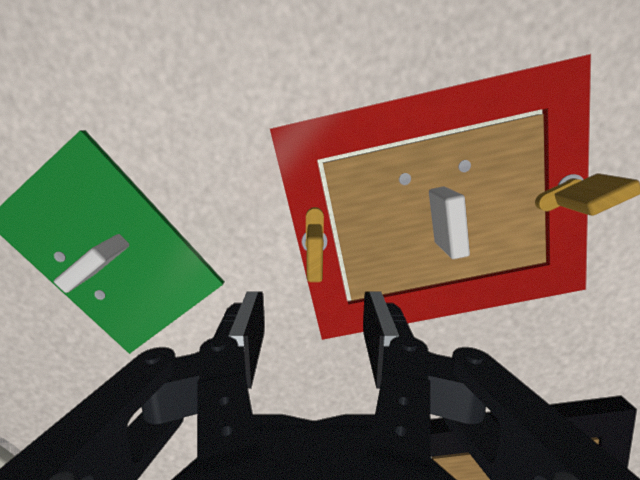

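The near button, with its fin at px (315,245), is at +77.7° and clear of the board. Now the far one.

Run:
```python
from turn import *
bot.move_linear([.5965,.2843,.13],feed=.3)
turn(.5965,.2843,23.2,62)
bot.movep([.508,.2725,.16],[180,0,97.5])
o=bot.get_obs(); w=bot.snapshot('wrist'); np.savez('w3.npz',p=o['tcp_pos'],r=o['tool_rot'],**w); cv2.imwrite('pics/w3.png',w['image'])
from fin import fins
fins(w,cam(w,(o['tcp_pos'],o['tool_rot']))); print(bot.get_obs()['time'])
```

```text
down 11.4583 [0.59691871 0.28448233 0.03061758] [-0.1  0.4  0.1] [20.3 44.  81.6  0.  54.3 87.1]
grip False
w 0.009401961974874034 [-1.6  2.8  5.7] [ 0.38  0.34 -0.04]
0 12.2333 [ 1.4 -0.5 -2.1] [-0.24 -0.15 -0.04] 38.44624014877455
1 12.6083 [ 2.2 -2.6 -2.8] [-0.5  -0.31  0.  ] 53.80597916815744
2 12.9833 [ 4.1 -4.1 -3.1] [-0.8  -0.66  0.07] 69.24118577026145
3 13.3583 [ 4.2 -3.6 -3.1] [-0.75 -0.76  0.08] 84.75339249618635
end 14.3417
near piv pred [0.4198 0.2609] n 590 z 0.0528 top ctr 421.5 261.4 size 29.6 10.4 angle rel board 77.3
far piv pred [0.5962 0.2841] n 623 z 0.0529 top ctr 597.4 284.5 size 29.9 10.5 angle rel board 78.0
pull z 0.0485 509.2 273.0 size 39.3 11.5 ang-90 7.9
14.8833
```

View pics/w3.png

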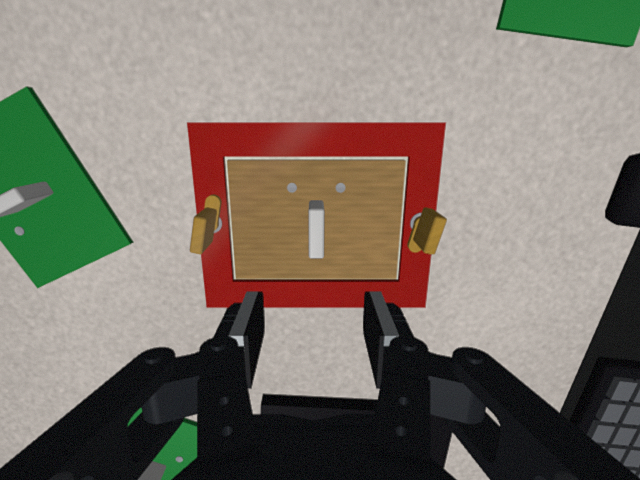

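Both buttons are clear: fins at px (205,225) and (428,231), at +77° and +78°. Now I grip the pull at px (316,230) and lift.

Run:
```python
from turn import *
bot.grip(.04,40)
bot.move_linear([.5085,.2728,.0215],[180,0,97.7],feed=.1)
o=bot.get_obs(); print('down',o['time'],o['tcp_pos'],o['wrist_force'].round(1))
bot.grip(0,40); bot.sleep(.2); o=bot.get_obs(); print('w',o['gripper_width'],o['wrist_force'].round(1),o['tcp_pos'])
bot.move_linear([.5085,.2728,.05],feed=.06); o=bot.get_obs(); print('w',o['gripper_width'],o['wrist_force'].round(1))
bot.move_linear([.5085,.2728,.15],feed=.15); bot.sleep(.2)
o=bot.get_obs(); print(o['time'],o['gripper_width'],o['wrist_force'].round(1))
w=bot.snapshot('wrist'); np.savez('w4.npz',p=o['tcp_pos'],r=o['tool_rot'],**w); cv2.imwrite('pics/w4.png',w['image'])
w=bot.snapshot('top'); np.savez('t4.npz',**w); cv2.imwrite('pics/t4.png',w['image'])
```

```text
down 16.6417 [0.5088156  0.27293653 0.02200969] [-0.5  0.2  0.5]
w 0.011495768579495639 [-2.  -0.2  6.5] [0.50868225 0.27289476 0.02194485]
w 0.011375314435406061 [-0.4 -0.  -1.5]
18.8417 0.011628390279997665 [-0.1  0.3 -2. ]
```

View pics/w4.png

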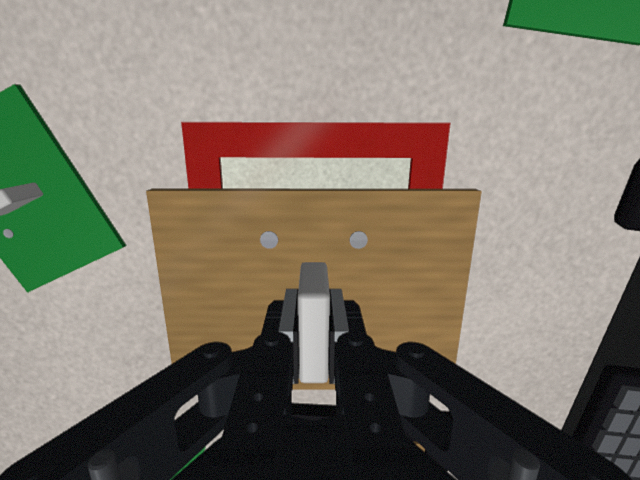

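View pics/t4.png

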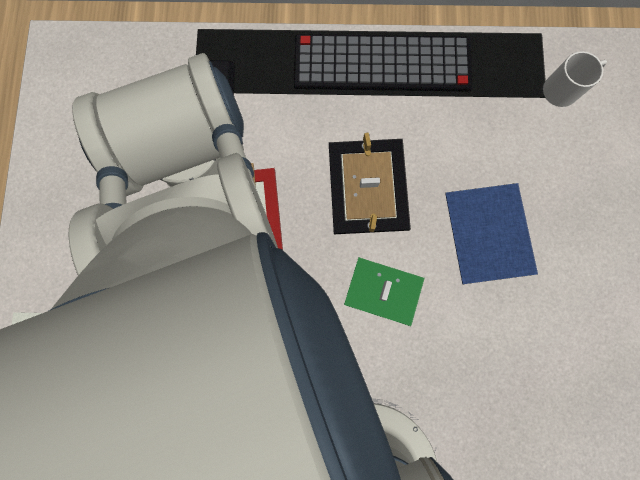

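The board is held level by the pull and clear of the frame. I'll measure the board's pose in the hand, and view the mat with the wrist camera on the way.

Run:
```python
from turn import *
print(bot.solve_ik([.49,-.364,.30],[180,0,98.7]))
bot.move_linear([.5085,.2728,.20],feed=.2)
bot.movep([.49,-.364,.30],[180,0,98.7]); bot.sleep(.3)
o=bot.get_obs(); print(o['time'],o['gripper_width'],o['wrist_force'].round(1),o['tcp_pos'],o['tool_rot'])
w=bot.snapshot('wrist'); np.savez('w5.npz',p=o['tcp_pos'],r=o['tool_rot'],**w); cv2.imwrite('pics/w5.png',w['image'])
c=cam(w,(o['tcp_pos'],o['tool_rot'])); print('mat wrist',rect(blue(w['image']),c,.004))
s=dict(np.load('w4.npz'));c=cam(s,(s['p'],s['r'])); z=s['p'][2]-.006
P=ray(c,[(148,189.5),(480,189.5)],z); Rm=R.from_euler('xyz',s['r'],degrees=True)
t=Rm.inv().apply(P-s['p']); print('edge pts tool',t.round(4),'len',np.linalg.norm(t[1]-t[0]),'ang',np.degrees(np.arctan2(*(t[1]-t[0])[:2])))
```

```text
[-42.21035428  23.89262127  73.59050345   0.          82.51687528
 -50.91035428]
21.9417 0.011106501594026172 [ 0.8 -0.4 -1.1] [ 0.49018858 -0.3637264   0.29997752] [ 1.79998713e+02 -3.09689768e-03  9.87244090e+01]
mat wrist (array([ 0.48832306, -0.26056049]), (197.51544189453125, 157.2471923828125), 8.715317726135254)
edge pts tool [[ 0.052  -0.07    0.0061]
 [ 0.052   0.0711  0.0059]] len 0.14107128443097908 ang 0.004865347044104661
```

View pics/w5.png

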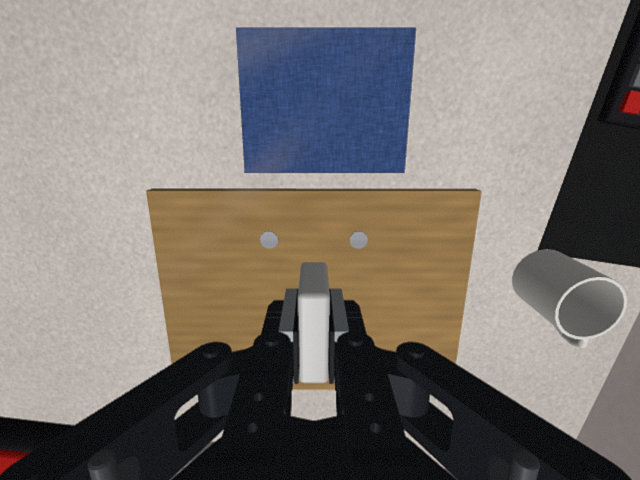

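Mat by wrist (0.4883, -0.2606), by top view (0.4867, -0.2599); both give yaw 8.7°. The board sits centred and square in the jaws. Now I lower it slowly while watching the force.

Run:
```python
from turn import *
x,y,rpy=.4876,-.2602,[180,0,98.72]
bot.movep([x,y,.10],rpy); bot.move_linear([x,y,.024],rpy,feed=.12); bot.sleep(.3)
o=bot.get_obs(); f0=o['wrist_force'][2]; print(o['time'],o['tcp_pos'],o['wrist_force'].round(1))
z=.024
while z>.0135:
    z-=.0008; bot.move_linear([x,y,z],rpy,feed=.02); o=bot.get_obs(); print(round(z,4),o['tcp_pos'][2].round(4),o['wrist_force'].round(1))
    if o['wrist_force'][2]-f0>3.0: break
w=bot.snapshot('side'); cv2.imwrite('pics/s6.png',w['image'][200:460,300:560]); print(o['time'],o['tcp_pos'],o['tool_rot'])
```

```text
23.975 [ 0.48784828 -0.26036355  0.02449163] [ 0.6 -0.4 -1.3]
0.0232 0.0232 [-0.  -0.4 -0.9]
0.0224 0.0223 [ 0.8  0.1 -0.7]
0.0216 0.0215 [ 0.5 -0.5 -1.6]
0.0208 0.0207 [-0.5 -0.6 -1.4]
0.02 0.02 [ 0.6 -0.9 -0.7]
0.0192 0.0192 [ 1.2 -0.1 -0.7]
0.0184 0.0184 [ 0.1 -0.5 -0.7]
0.0176 0.0176 [ 0.5  0.7 -0.9]
0.0168 0.0167 [ 0.3 -0.5 -1.5]
0.016 0.0159 [ 0.6  0.6 -0.9]
0.0152 0.0159 [-3.5  2.3 17. ]
26.725 [ 0.48764222 -0.26018591  0.01591899] [1.79980336e+02 1.77047500e-02 9.87222745e+01]
```

View pics/s6.png

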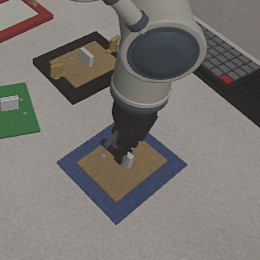

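It touched down at TCP z 0.0159, exactly as predicted. I ease the press off, release, back away and look.

```bash
python3 - <<'E'
from turn import *
x,y,rpy=.4876,-.2602,[180,0,98.72]
bot.move_linear([x,y,.0157],rpy,feed=.02); print(bot.get_obs()['wrist_force'].round(1))
bot.grip(.03,20); bot.sleep(.2); bot.grip(.05); print(bot.get_obs()['wrist_force'].round(1))
bot.move_linear([x,y,.10],feed=.08)
bot.move_linear([.49,-.364,.26],feed=.25); bot.sleep(.3)
o=bot.get_obs(); w=bot.snapshot('wrist'); np.savez('w7.npz',p=o['tcp_pos'],r=o['tool_rot'],**w); cv2.imwrite('pics/w7.png',w['image'])
print(o['time'],o['wrist_force'].round(1))
E
cat > chk.py <<'E'
from fin import *
def brown(im): return cv2.inRange(hsv(im),(8,70,60),(25,200,255))
def chk(s,c,pull=True):
    m=blue(s['image']); M=rect(m,c,.004)
    im=s['image']; B=brown(im)
    P=cloud(s,c); near=np.hypot(P[...,0]-.4876,P[...,1]+.26)<.105
    b=rect((B*near).astype(np.uint8),c,.010); print('mat',M); print('board',b,'diff mm',(b[0]-M[0])*1000)
    z=P[(B>0)&near&(s['range_z']>0)]; A=np.c_[z[:,:2]-z[:,:2].mean(0),np.ones(len(z))]; k=np.linalg.lstsq(A,z[:,2],rcond=None)[0]; print('board z',k[2].round(4),'tilt',k[:2].round(4),len(z))
E
python3 - <<'E'
from chk import *
s=dict(np.load('w7.npz')); chk(s,cam(s,(s['p'],s['r'])))
E
```

```text
[-1.   1.   7.7]
[-0.2  0.2 -0.4]
30.2917 [-0.4  0.   0.4]
mat (array([ 0.48832571, -0.26077286]), (197.5952606201172, 157.00796508789062), 8.741127014160156)
board (array([ 0.48820047, -0.26027249]), (143.13954162597656, 102.20845794677734), 8.740975379943848) diff mm [-0.12524414  0.50036621]
board z 0.0088 tilt [0.0004 0.0016] 13771
```

View pics/w7.png

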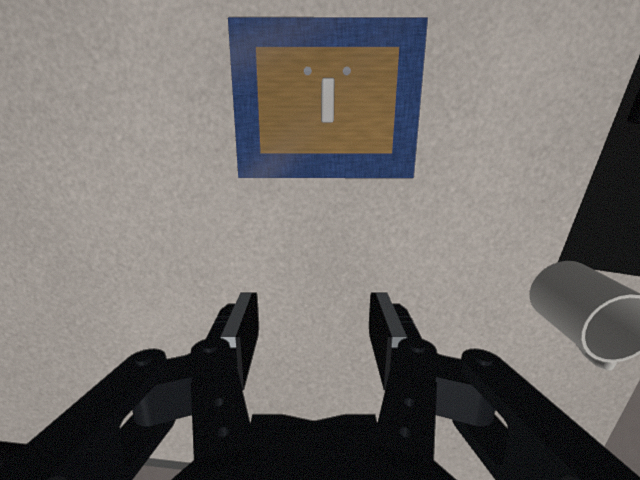

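The board, at px (327,100), lies flat and is within about 0.5 mm and 0.1° of the mat's middle. One cross-check from the top camera, including the buttons, and then I hand in.

Run:
```python
from chk import *
from station import bot
bot.movep([.30,-.45,.28],[180,0,98.7])
s=bot.snapshot('top'); cv2.imwrite('pics/t8.png',s['image']); c=cam(s)
try: chk(s,c)
except Exception as e: print(e)
try: fins(s,c)
except Exception as e: print('pull gone from frame:',e)
print(bot.get_obs()['time'])
```

```text
mat (array([ 0.48672766, -0.25989209]), (198.4521484375, 158.50050354003906), 8.718169212341309)
board (array([ 0.48656671, -0.25989615]), (143.17074584960938, 104.76350402832031), 8.732176780700684) diff mm [-0.16094971 -0.00405884]
board z 0.0113 tilt [-0.0008 -0.0009] 3077
near piv pred [0.4198 0.2609] n 81 z 0.0554 top ctr 419.3 260.7 size 29.9 10.2 angle rel board 78.1
far piv pred [0.5962 0.2841] n 86 z 0.0557 top ctr 595.7 284.2 size 29.8 10.1 angle rel board 75.5
pull z nan 0.0 0.0 size 0.0 0.0 ang-90 -90.0
31.2417
  return _methods._mean(a, axis=axis, dtype=dtype,
  ret = ret.dtype.type(ret / rcount)
```

View pics/t8.png

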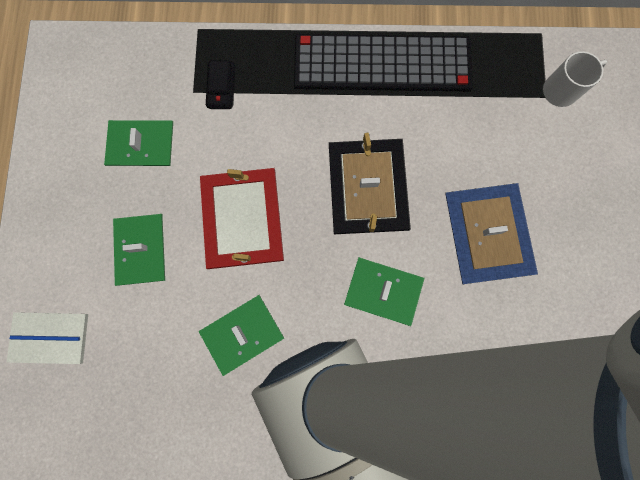

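The top view shows the empty red frame at (241,218) with both buttons aside. The board is centred on the mat at (491,233), and the bystanders have not moved.

```bash
python3 -c "
from station import bot
print(bot.get_obs()['wrist_force'].round(1)); print(bot.finish_job())"
```

```text
[-0.2 -0.1 -1.3]
the job is handed in; nothing more can be done
None
```

The job is handed in at about 31 s on the robot's clock. I twisted both brass buttons to about +77° (1.35 rad) by their fins. Then I lifted the board out by the white pull, set it on the mat with a measured force of about 17 N, and let go.

**Last checks:**
- **Placement:** the wrist camera put the board within 0.5 mm of the mat's middle, and the top camera within 0.2 mm. Both found it lined up to about 0.01° and flat.
- **Buttons:** the last top view showed near 78° and far 75.5°. The wrist view earlier gave 77° and 78°; both readings are well past the 63° (1.1 rad) needed.
- **Surroundings:** nothing else looked moved, and the arm stands clear.

**Disagreements:** the two cameras differed by about 2 mm in absolute x, so I used the average. Board height read 8.8 mm from the wrist and 11.3 mm from the top, against 10 mm expected. My wrist measurement of the board's long edge in the hand came out at 141 mm instead of 144.

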